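Latch the console lid and hold the contact probe on its sprung pad

ROBOT

A 7-joint arm with a two-finger parallel gripper is mounted at the origin on the work surface. World frame = base frame: x ahead of the robot, y to its left, z up, the work surface at z = 0. Lengths are in m, angles in rad, forces in N, time in s.
With the tool pointing down it reaches from about 0.4 to 0.9 m from the base axis. Payload 5.6 kg.
Tool frame: the origin (TCP) lies midway between the tips of the shut fingers; the grasp point (between the pads) lies 19 mm behind it; z points along the fingers, y is the line along which they close (so a half turn about z gives the same grasp; the last joint's range is limited). The gripper opens to 92 mm and grips with 3 to 60 N. Pads are 20 mm wide; open, the fingers measure 128 mm over their backs; the gripper's body (75 mm by 189 mm) begins 69 mm behind the grasp point.
Start: joints at [1.275, 0.468, -0.012, 1.603, 0.006, 1.071, -0.056], TCP at [0.163, -0.629, 0.215] pointing down, gripper open.
Joint ranges: [-2.53, 2.53], [-0.31, 2.02], [-1.57, 1.55], [0.28, 2.44], [-1.29, 4.43], [0.15, 1.84], [-2.92, 2.92]. Speed limits (rad/s): [2.57, 2.57, 3.14, 3.14, 3.14, 3.14, 3.14].

INTERFACE

Orientations are given as a rotation vector (axis times angle).
In Python, from cell import arm, eoat, monitor, cams, close_job gives the robot as it stands. Calls block until the motion is done:
- arm.reach(position, orientation): joint-space move of the TCP to a pose.
- arm.move_straight(position, rotation=None, v=0.15): straight line of the TCP; rotation=None keeps the orientation; v is the mean speed in m/s.
- arm.goto_joints(angles): joint-space move.
- eoat.command_gripper(opening, strength=None): finger opening in m; strength is the grip in N (None keeps the last); returns when the fingers have stopped.
- arm.pause(seconds).
- arm.solve_ik(position, orientation): joint angles nearest the present ones, or None.
- monitor.read_state(): the state.
- cams.read_camera(name): name is "scene" or "top"; returns the picture (384x512x3 uint8, blue, green, red); there is no depth.
- cams.camera_model(name): a dict with "fx", "fy", "cx", "cy" (pixels), "R" (3x3) and "t" (3): a world point X has camera coordinates R X + t. Camera axes: x right, y down, z forward; pixel columns grow to the right and rows downward; lengths in m; the calibration is good to about 2 mm. A picture is of the moment at which its call begins. camera_model takes no time and is no camera call.
A pose or a line that the arm cannot do raises arm.Unreachable and nothing moves.
- close_job(): hands the job in; it is judged then, once.
Trained networks look in the newest picture that a camera, given by its name, has taken for a name from the list of things; names that differ only in an ending like _2 or _b are one class to them, and where a whole thing is asked for, a point or a joint stands for the part that bears it (a point fixed in the world has none). Each returns a list of dicts, best first, with "score" (0 to 1); they miss things now and then, are a little off and sometimes report something else, mostly with a low value. They report only what shows in the picture. A call takes as long as a camera call. They do not tell look-alikes from the thing itself.
- cams.look_for(camera, name): "point" ([x, y, z] in m, in world coordinates, good to about 4 mm: the middle of the surface that is visible of it).
The state is a dict: "clock": time; "qpos": joint angles; "joint_velocities": joint speeds; "joint_efforts": joint torques, N m; "tool_pos": TCP position; "tcp_rot": TCP orientation; "ft_force": force on the tool from outside, world axes, zero at the start; "wrist_torque": the same for the moment, N m; "grip_width": finger opening in m; "gripper_force": force on a finger pad.
Only numpy, scipy, OpenCV 4.12 (cv2) and the standard library are available. Lean on these libraries where they do the work, as an engineer would, in place of code of your own. Each camera call takes 0.05 s, during which the arm holds its last target. There are 200 camera calls.

TASK

First secure the lid of the sloping white console: swing the turnbutton on its front rim clockwise a quarter turn, fully home, so that its tongue lies straight over the lid's edge. Then take the probe out of its holder and hold its tip on the middle of the round sprung pad in the lid, square to the sloping lid and pressed gently so that the pad sinks about half way without bottoming. Finish while still holding the probe there; do not open the lid and leave the other things on the bench alone.

Things in the scene. Friction and masses are not known exactly. Their poses are not given: they have to be found in the camera images.
- console: Fixed white wedge console, 226 (x) by 200 (y) mm. Origin: centre of its underside; x to its high rear side. Its top slopes up to its +x by 0.35 rad (20 degrees): 60 mm high in front, 101 over the origin, 142 behind; top's normal (-0.343, 0, 0.939) in its frame. On it an aluminium lid 160 x 160 x 8 mm, hinged at its high edge; the rim in front of the lid carries the turnbutton.
- lid (a joint): Lid hinge (rad): 0 closed (as it starts), grows as it opens. It is to stay closed.
- turnbutton (a joint): Dark steel turnbutton on the front rim, turning about the slope's normal (rad): 0 tongue along the rim, towards the console's +y; grows clockwise as seen from above; 1.571 is the stop, tongue straight over the lid's edge. It starts between 0 and 0.45. It stays where it is left (friction 0.05 N m).
- tab (a point): Middle of the turnbutton's upright fin, on the turning axis: fin 36 mm long, 12 thick, top 12 mm above this point, rim's face 30 mm below. Axes: z slope's normal, y along the fin to the tongue's tip, x across the fin. The tongue, 12 mm wide, underside 10 mm above the rim, reaches 55 mm from the axis. The lid's edge is 38 mm from the axis; nothing else is nearer.
- pad_top (a point): Centre of the top face of the round sprung pad in the middle of the lid: steel stud 26 mm across with an engraved 13 mm ring, on a dark collar 38 mm across. z is the slope's normal, out of the lid. At rest the face is 24 mm above the rim's plane, 16 mm above the lid's face; the point moves with the pad.
- pad (a joint): How far the pad is pushed in (m): 0 at rest, 0.012 bottomed. Spring: 1.6 N to start it, 0.4 N more per mm, 4 N half way in.
- holder: Fixed grey plastic block 70 x 70 mm, 55 mm high, with one upright through-hole of 16 mm in its middle in which the probe stands. Origin: centre of its underside. It stands to the left or the right of the console.
- probe_center (a point): Grip point of the loose probe (about 80 g): middle of its white round handle, 22 mm across, 84 mm long; the probe's top is 46 mm above. z along the probe, tip to handle end. It starts upright, its black collar (27 mm across, 6 high) resting on the holder's top, this point 103 mm above the bench.
- probe_tip (a point): The lower end of the probe's steel stem (10 mm across, 50 mm long below the collar, 6 mm flat at its end), 98 mm from probe_center along the probe; z along the probe from tip to handle. Must rise at least 55 mm to leave the holder.
- bottle: Bystander: white plastic bottle, 64 mm across, 160 mm high; origin under its middle. It stands on the side of the console where the holder is not.
- tipbox: Bystander: closed grey pipette-tip box with a white lid, 85 x 120 x 55 mm, at the far right; origin under its middle.
- beaker: Bystander: glass beaker 70 mm across, 85 mm high, at the far left; origin under its middle.
Mind the look-alikes: they are no part of the job. Of the things shaped like the part that bears probe_center, the white one is meant. Leave any turquoise look-alike of the holder alone.

How it is judged:
By the outcome, as a careful person would: the job done as asked, in the order asked, and still so for the second after the job is handed in, while the arm keeps its last pose, push and grip.
It also fails if it takes over 61 s, if anything falls off the work surface, if the arm or the gripper's body presses on something with over 40 N, if the wrist force passes 120 N, or if a joint passes its speed limit or range.

## Working session

There is one attempt and no reset: what is moved stays moved. The work goes in short steps, each a Python script; the robot and the scene stay as the last script left them, time stands still between calls to the robot, and variables do not carry over. Pictures are saved under pics/ and viewed, at most 10 in all, crops included, and the job is handed in when it is done.

```bash
mkdir -p pics; ls; python3 - <<'E'
from cell import arm,eoat,monitor,cams
import cv2,numpy as np
a=cams.read_camera("scene");b=cams.read_camera("top")
cv2.imwrite("pics/s0.png",a);cv2.imwrite("pics/t0.png",cv2.resize(b,None,fx=1.5,fy=1.5))
for c in("scene","top"):
  m=cams.camera_model(c);R=np.array(m["R"]);print(c,m["fx"],m["cx"],m["cy"],(-R.T@m["t"]).round(3),R.round(2).tolist())
  for n in("console","tab","pad_top","holder","probe_center","bottle","tipbox","beaker"):
    print(n,[(np.round(d["point"],3).tolist(),round(d["score"],2)) for d in cams.look_for(c,n)])
print(monitor.read_state())
E
```

```text
pics
scene 454.12994800965976 249.92874509006978 200.2599270672312 [0.885 0.558 0.929] [[-0.87, 0.49, 0.0], [0.38, 0.68, -0.63], [-0.31, -0.55, -0.78]]
console [([0.69, -0.004, 0.099], 0.97)]
tab [([0.576, -0.06, 0.095], 0.63), ([0.672, 0.319, 0.05], 0.15)]
pad_top []
holder [([0.465, 0.272, 0.054], 0.87), ([0.573, 0.195, 0.055], 0.7)]
probe_center [([0.373, 0.332, 0.095], 0.91), ([0.456, 0.264, 0.109], 0.76)]
bottle [([0.481, -0.242, 0.087], 0.58)]
tipbox [([0.711, -0.262, 0.057], 0.68)]
beaker [([0.676, 0.321, 0.05], 0.61)]
top 498.89369209805534 251.26226527624002 184.53396262524421 [ 0.298 -0.003  1.253] [[0.01, -1.0, -0.0], [-0.97, -0.01, -0.24], [0.24, 0.0, -0.97]]
console [([0.652, -0.04, 0.104], 0.57), ([0.449, 0.249, 0.126], 0.54)]
tab [([0.571, -0.054, 0.096], 0.62)]
pad_top [([0.694, 0.337, 0.049], 0.62)]
holder [([0.564, 0.177, 0.058], 0.6), ([0.443, 0.25, 0.058], 0.57), ([0.652, -0.038, 0.108], 0.45)]
probe_center [([0.447, 0.246, 0.129], 0.76), ([0.361, 0.323, 0.117], 0.7)]
bottle [([0.459, -0.249, 0.109], 0.98)]
tipbox [([0.696, -0.279, 0.054], 0.66)]
beaker [([0.693, 0.338, 0.048], 0.96)]
{'clock': 0.9, 'qpos': array([ 1.27498385,  0.46751011, -0.01157123,  1.6026807 ,  0.00598041,
        1.071402  , -0.05628528]), 'joint_velocities': array([ 1.25629722e-03,  1.03557095e-03,  8.30339736e-04, -5.62131675e-05,
       -3.87633751e-04, -8.69504662e-04, -3.97836164e-04]), 'joint_efforts': array([ 9.71194313e-04, -5.20407128e+01, -1.21227055e-02, -2.44060546e+01,
       -5.67588187e-02,  1.13141487e-02, -3.33080827e-06]), 'tool_pos': array([ 0.16253385, -0.62936812,  0.21459378]), 'tcp_rot': array([ 3.11650546e+00,  3.95912097e-01, -4.50437019e-05]), 'ft_force': array([-0.1320551 , -0.15890438,  0.52535936]), 'wrist_torque': array([0.00510852, 0.00202863, 0.01218797]), 'gripper_force': 0.0, 'grip_width': 0.0918323306858218}
```

View pics/s0.png

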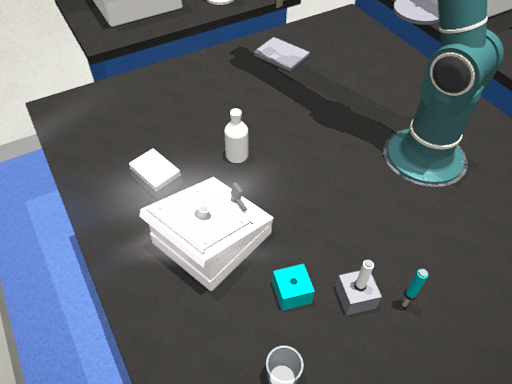

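View pics/t0.png

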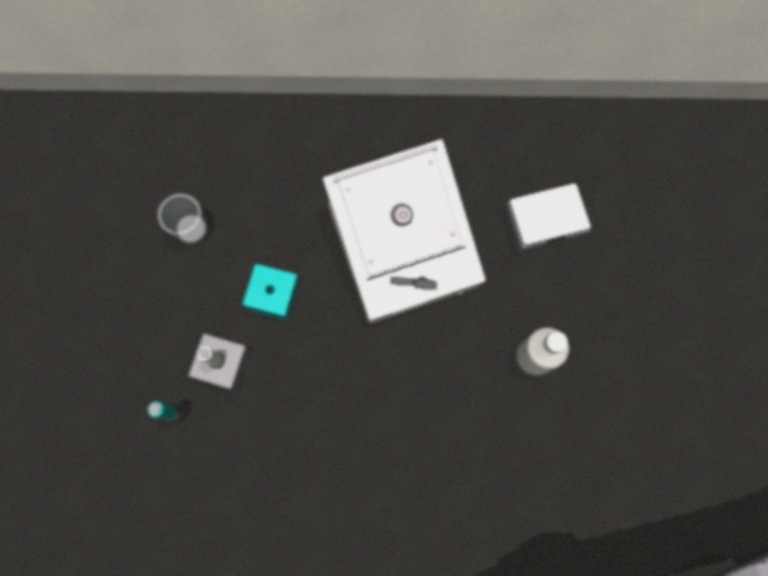

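The white probe at scene (365,275), standing in the grey holder at (358,290), is the one meant. The turquoise probe at (415,285) and the turquoise block at (293,287) are look-alikes. In the top view (1.5x) the console corners are about (323,177), (443,140), (485,281), (369,320). The pad is at (402,214) and the turnbutton at (415,283), with its tongue to the left. I'll enlarge both to confirm and measure.

```bash
python3 - <<'E'
import cv2,numpy as np
s=cv2.imread("pics/s0.png")
c=cv2.resize(s[170:300,130:290],None,fx=5,fy=4.6,interpolation=cv2.INTER_CUBIC) 
c=cv2.resize(s[175:295,130:290],None,fx=5,fy=5,interpolation=cv2.INTER_CUBIC)
cv2.imwrite("pics/s1.png",c)
t=cv2.resize(cv2.imread("pics/t0.png"),(512,384),interpolation=cv2.INTER_AREA)
b=cv2.resize(t[85:225,205:335],None,fx=4,fy=4,interpolation=cv2.INTER_CUBIC)
p=cv2.resize(s[245:325,325:440],(0,0),fx=3.2,fy=3.2,interpolation=cv2.INTER_CUBIC)
cv2.imwrite("pics/t1.png",b)
cv2.imwrite("pics/p1.png",p)
E
```

```text
(no output)
```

View pics/s1.png

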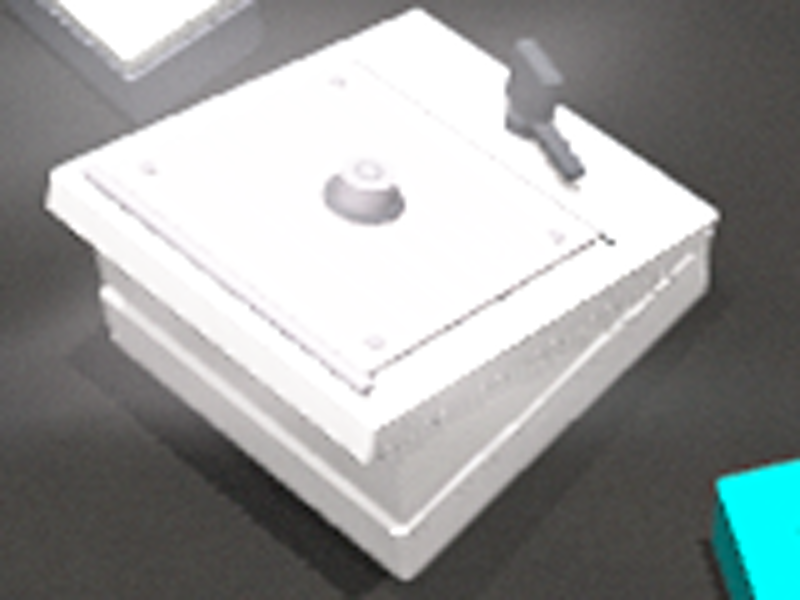

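View pics/t1.png

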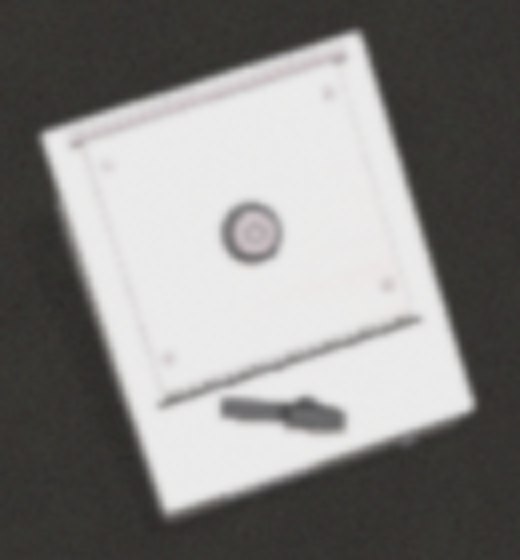

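View pics/p1.png

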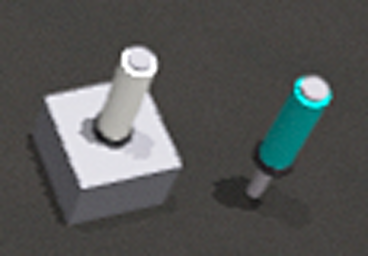

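Crop p1 confirms the white probe in the grey holder; the turquoise probe stands alone on the right. The s1 and t1 crops show the console corners, the pad ring (s1 (368,170), t1 (255,233)), the tongue tip (s1 (575,175), t1 (222,408)) and the fin. Next I fit the console pose and the button angle to these.

```bash
cat >fit.py <<'E'
from cell import cams
import numpy as np
from scipy.optimize import least_squares
M={c:cams.camera_model(c) for c in("scene","top")}
def proj(c,X):
    m=M[c];p=np.array(m["R"])@X+m["t"];return np.array([m["fx"]*p[0]/p[2]+m["cx"],m["fy"]*p[1]/p[2]+m["cy"]])
def S(u,v):return np.array([130+(u+.5)/5-.5,175+(v+.5)/5-.5])
def T(u,v):return np.array([205+(u+.5)/4-.5,85+(v+.5)/4-.5])
a=.35;ex=np.array([np.cos(a),0,np.sin(a)]);ey=np.array([0,1.,0]);n=np.array([-np.sin(a),0,np.cos(a)])
O=np.array([0,0,.101])
def Rz(y):return np.array([[np.cos(y),-np.sin(y),0],[np.sin(y),np.cos(y),0],[0,0,1]])
def W(p,X):return Rz(p[2])@X+[p[0],p[1],0]
def slope(s,y,h):return O+s*ex+y*ey+h*n
L=.113/np.cos(a)
E
cat >f1.py <<'E'
from fit import *
cor={(1,1):(S(378,432),T(40,132)),(1,-1):(S(52,172),T(360,32)),(-1,-1):(S(415,9),T(475,407)),(-1,1):(S(718,215),T(165,517))}
def model(p):
    x,y,yaw,s0,st,yt,th=p[:7]; ds=p[7:9];dt=p[9:11]   # per-camera pixel bias
    o=[]
    for (i,j),(s,t) in cor.items():
        X=W(p,slope(i*L,j*.1,0));o+=[(proj("scene",X)-s),(proj("top",X)-t)]
    X=W(p,slope(s0,0,.024));o+=[2*(proj("scene",X)-S(367,169)),2*(proj("top",X)-T(255,233))]
    d=lambda r,h:W(p,slope(st+r*np.sin(th),yt+r*np.cos(th),h))
    o+=[proj("scene",d(.055,.014))-S(575,172),proj("top",d(.055,.014))-T(222,408)]
    o+=[proj("scene",d(0,.042))-S(540,63),proj("top",d(-.018,.042))-T(345,419)]
    return np.array(o)
f=lambda p:model(p).ravel()
r=least_squares(f,[.65,-.04,.32,0,-.09,0,.4],loss="soft_l1")
print(r.x.round(4));print(model(r.x).round(1).tolist())
p=r.x;print("pad",W(p,slope(p[3],0,.024)).round(4),"tab",W(p,slope(p[4],p[5],.03)).round(4))
# holder/probe: triangulate handle top centre (z=.149)
def back(c,uv,z):
    m=M[c];R=np.array(m["R"]);C=-R.T@m["t"];d=R.T@[(uv[0]-m["cx"])/m["fx"],(uv[1]-m["cy"])/m["fy"],1];return (C+d*(z-C[2])/d[2]).round(4)
print("probe",back("scene",(325+139.5/3.2-.5,245+61/3.2-.5),.149),back("top",((205)/1.5-.2,(353.5)/1.5-.2),.149))
for q in((203,335),(245,346),(232,388),(190,377)):print(back("top",(q[0]/1.5-.2,q[1]/1.5-.2),.055))
E
python3 f1.py
```

```text
[ 6.565e-01 -4.120e-02  3.484e-01  2.580e-02 -8.780e-02  1.000e-04
  3.968e-01]
[[-1.0, -1.3], [-0.1, 0.4], [-0.9, -0.4], [-0.8, -0.3], [0.1, -0.5], [-0.4, 0.5], [-0.1, -1.0], [0.2, -0.7], [0.0, 0.2], [-0.8, 0.2], [0.4, 0.3], [-1.0, -0.3], [-0.5, -1.3], [0.4, 0.3]]
pad [ 0.6715 -0.0358  0.1324] tab [ 0.5693 -0.0728  0.0991]
probe [0.4494 0.2621 0.149 ] [0.4461 0.2556 0.149 ]
[0.4887 0.2828 0.055 ]
[0.4718 0.2139 0.055 ]
[0.4043 0.2308 0.055 ]
[0.4208 0.2989 0.055 ]
```

The fit is consistent with the given sizes to about 1 px. I'll tighten it with the known tab-to-lid geometry, then plan the turn with IK.

```bash
sed -i 's/^f=lambda.*/f=lambda p:np.r_[model(p).ravel(),(p[3]-p[4]-.118)\/.001,p[5]\/.002]/' f1.py; cat >>f1.py <<'E'
np.save("p.npy",p)
E
python3 f1.py
cat >geo.py <<'E'
from fit import *
from cell import arm,eoat,monitor
from scipy.spatial.transform import Rotation as Ro
p=np.load("p.npy");N=Rz(p[2])@n
PAD=W(p,slope(p[3],0,.024));TAB=W(p,slope(p[4],p[5],.03))
def rot(z,x):
    z=z/np.linalg.norm(z);x=x-z*(x@z);x=x/np.linalg.norm(x)
    return Ro.from_matrix(np.c_[x,np.cross(z,x),z]).as_rotvec()
def btn(th,flip=1):   # tool x along fin, z = -N
    return rot(-N,flip*Rz(p[2])@(np.sin(th)*ex+np.cos(th)*ey))
E
python3 - <<'E'
from geo import *
for fl in(1,-1):
  for th in(p[6],1.0,1.62):
    q=arm.solve_ik(TAB-.012*N,btn(th,fl));print(fl,th,None if q is None else np.round(q,2))
print(N)
E
```

```text
[ 6.565e-01 -4.110e-02  3.486e-01  2.640e-02 -9.090e-02 -1.000e-04
  4.402e-01]
[[-0.9, -1.2], [-0.1, 0.4], [-0.9, -0.4], [-0.9, -0.3], [0.1, -0.4], [-0.4, 0.5], [-0.1, -1.0], [0.1, -0.7], [-0.3, 0.4], [-1.1, -0.2], [0.3, -0.1], [-0.5, -0.1], [0.3, -1.7], [0.8, 1.8]]
pad [ 0.672  -0.0355  0.1326] tab [ 0.5666 -0.0739  0.098 ]
probe [0.4494 0.2621 0.149 ] [0.4461 0.2556 0.149 ]
[0.4887 0.2828 0.055 ]
[0.4718 0.2139 0.055 ]
[0.4043 0.2308 0.055 ]
[0.4208 0.2989 0.055 ]
1 0.44020511359217623 [ 0.56  0.46 -0.47  2.1   0.11  0.32 -0.03]
1 1.0 [ 0.51  0.45 -0.41  2.1   0.01  0.31 -0.5 ]
1 1.62 [ 0.44  0.43 -0.32  2.11 -0.11  0.31 -1.01]
-1 0.44020511359217623 [ 0.19  0.41 -0.03  2.12 -0.49  0.34 -2.63]
-1 1.0 [ 1.13  0.94 -1.33  2.07  1.26  0.79  1.64]
-1 1.62 [ 1.03  0.74 -1.12  2.08  1.03  0.57  1.16]
[-0.32226957 -0.11713764  0.93937271]
```

```bash
python3 - <<'E'
from geo import *
def st(l):
    s=monitor.read_state();print(l,"t%.1f"%s["clock"],s["tool_pos"].round(4),s["ft_force"].round(1),s["wrist_torque"].round(2),"w%.4f g%.1f"%(s["grip_width"],s["gripper_force"]));return s
G=TAB-.012*N
s=st("0");q0=s["tool_pos"]
arm.move_straight([q0[0]+.05,q0[1],.34],v=.3)
arm.reach(G+.13*N,btn(.42));st("pre")
arm.move_straight(G+.05*N,v=.2)
eoat.command_gripper(.045,15)
arm.move_straight(G,v=.06);st("down")
eoat.command_gripper(0,15);st("grip")
import cv2
cv2.imwrite("pics/s2.png",cv2.resize(cams.read_camera("scene")[150:300,130:330],None,fx=4,fy=4,interpolation=cv2.INTER_CUBIC))
E
```

```text
0 t0.9 [ 0.1625 -0.6294  0.2146] [-0.1 -0.2  0.5] [0.01 0.   0.01] w0.0918 g0.0
pre t3.8 [ 0.5289 -0.0888  0.209 ] [ 0.8 -0.8  0.1] [-0.17  0.23 -0.01] w0.0918 g0.0
down t6.1 [ 0.5707 -0.0725  0.087 ] [-0.3  0.3  0.1] [-0.22  0.21  0.03] w0.0452 g0.0
grip t6.7 [ 0.5729 -0.0729  0.0879] [ 5.  -0.7 -2.2] [-0.28 -0.7  -0.13] w0.0117 g15.0
```

View pics/s2.png

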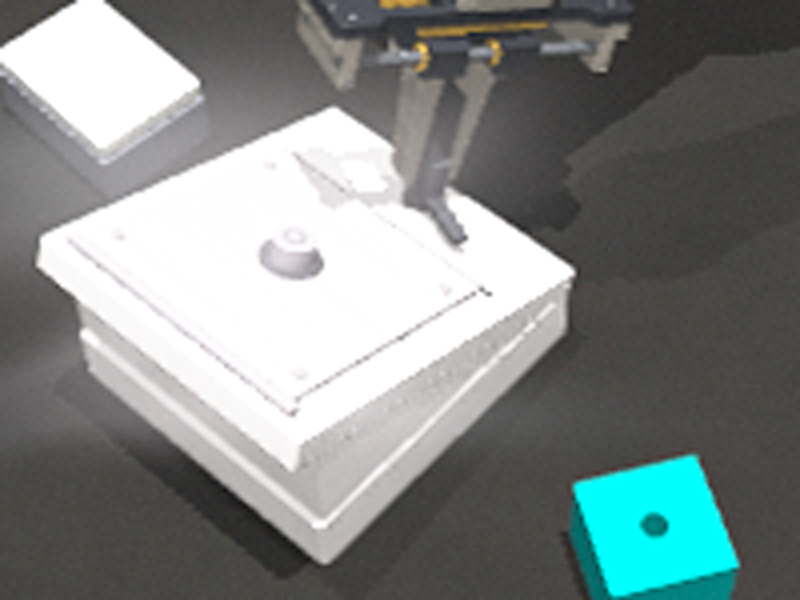

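The fin is gripped (width 11.7 mm), with the tongue at (460,238) clear of the fingers. The arm shifted 2.4 mm on closing, so I'll recentre by that amount. Now I rotate in steps while watching the torque.

```bash
python3 - <<'E'
from geo import *
G=TAB-.012*N+Rz(p[2])@ex*.0026
eoat.command_gripper(0,25)
s0=monitor.read_state()
def st(th):
    s=monitor.read_state();R=Ro.from_rotvec(s["tcp_rot"]).as_matrix();x=Rz(p[2]).T@R[:,0]
    print("th%.3f act%.3f t%.1f"%(th,np.arctan2(x@ex,x[1]),s["clock"]),"d",((s["tool_pos"]-G)*1e3).round(1),s["ft_force"].round(1),"Tn %.3f"%(s["wrist_torque"]@N),"w%.4f"%s["grip_width"]);return s["wrist_torque"]@N
for th in [.42,.6,.8,1.,1.2,1.35,1.45,1.5,1.54,1.571,1.6,1.63]:
    arm.reach(G,btn(th));T_=st(th)
    if abs(T_)>1.2:break
E
```

```text
th0.420 act0.421 t7.2 d [ 0.1 -1.2  0.3] [-1.  -4.7  4.4] Tn 0.082 w0.0117
th0.600 act0.598 t7.5 d [-0.3 -1.1  0.1] [-4.1 -5.1  5.1] Tn -0.005 w0.0121
th0.800 act0.797 t7.7 d [-0.8 -0.9 -0. ] [-5.5 -4.6  6.4] Tn -0.029 w0.0119
th1.000 act0.997 t8.0 d [-1.3 -0.6 -0.2] [-6.1 -3.5  8. ] Tn 0.027 w0.0119
th1.200 act1.197 t8.2 d [-1.7 -0.2 -0.3] [-7.5 -4.1  9.8] Tn -0.075 w0.0120
th1.350 act1.347 t8.5 d [-1.9  0.1 -0.3] [-8.5 -3.  10.7] Tn -0.009 w0.0116
th1.450 act1.446 t8.8 d [-2.1  0.4 -0.3] [-8.5 -3.1 10.4] Tn -0.016 w0.0120
th1.500 act1.496 t9.0 d [-2.1  0.5 -0.4] [-8.8 -1.6  9.7] Tn -0.003 w0.0117
th1.540 act1.536 t9.2 d [-2.1  0.6 -0.3] [-9.8 -1.4 10.6] Tn -0.021 w0.0114
th1.571 act1.567 t9.5 d [-2.2  0.7 -0.4] [-9.6 -2.2 10.7] Tn -0.030 w0.0118
th1.600 act1.594 t9.8 d [-2.2  0.8 -0.4] [-9.4 -2.  10.9] Tn 0.389 w0.0121
th1.630 act1.623 t10.0 d [-2.2  0.7 -0.4] [-8.8 -2.1 11.9] Tn 0.476 w0.0118
```

Torque appears past 1.571 and nowhere before it, so the stop was reached. Next I release, retreat, check with a picture, and plan the probe grasp.

```bash
cat >>geo.py <<'E'
A=W(p,slope(-.0874,.0013,.030));PAD=W(p,slope(.0304,.0013,.024))
PR=np.array([.4475,.2585,.103])
def down(ps):return rot(np.array([0,0,-1.]),np.array([np.cos(ps),np.sin(ps),0]))
def press(ps):return rot(-N,np.array([np.cos(ps),np.sin(ps),0]))
E
python3 - <<'E'
from geo import *
import cv2
eoat.command_gripper(.05,15)
s=monitor.read_state();arm.move_straight(s["tool_pos"]+.11*N,v=.2)
h=PR-[0,0,.019]
for ps in np.deg2rad([-127,-97,-67,-37,-7,23,53,83,113,143]):
    q=arm.solve_ik(h,down(ps));r=arm.solve_ik(PAD+.079*N,press(ps))
    print(round(np.rad2deg(ps)),None if q is None else np.round(q,2),None if r is None else np.round(r,2))
cv2.imwrite("pics/t3.png",cv2.resize(cams.read_camera("scene")[150:300,130:330],None,fx=4,fy=4,interpolation=cv2.INTER_CUBIC))
print(monitor.read_state()["clock"])
E
```

```text
-127 [ 0.34  0.95 -1.33  1.97  1.04  1.15  1.05] [-0.85  0.7   1.35  1.93 -1.13  1.04 -2.79]
-97 [ 0.34  0.95 -1.33  1.97  1.04  1.15  1.58] [-0.11  0.33  0.24  1.89 -0.39  0.65 -2.86]
-67 [-1.42  0.7   1.12  2.08 -0.83  0.91 -2.56] [-0.04  0.33  0.15  1.89 -0.33  0.64 -2.41]
-37 [-0.53  0.43 -0.07  2.02  0.04  0.69 -2.84] [ 0.04  0.33  0.06  1.88 -0.28  0.63 -1.95]
-7 [-0.47  0.44 -0.15  2.02  0.1   0.69 -2.37] [ 0.13  0.33 -0.05  1.87 -0.22  0.63 -1.48]
23 [-0.39  0.45 -0.25  2.01  0.16  0.7  -1.91] [ 0.2   0.34 -0.14  1.87 -0.17  0.62 -0.97]
53 [-0.35  0.45 -0.3   2.01  0.2   0.71 -1.41] [ 0.27  0.34 -0.23  1.87 -0.11  0.62 -0.47]
83 [-0.27  0.47 -0.39  2.01  0.26  0.72 -0.95] [ 0.34  0.35 -0.31  1.86 -0.06  0.62  0.01]
113 [-0.23  0.48 -0.44  2.    0.3   0.72 -0.45] [ 0.42  0.37 -0.4   1.86  0.01  0.62  0.45]
143 [-0.17  0.49 -0.51  2.    0.35  0.74  0.03] [ 0.49  0.38 -0.5   1.85  0.08  0.63  0.89]
11.45
```

View pics/t3.png

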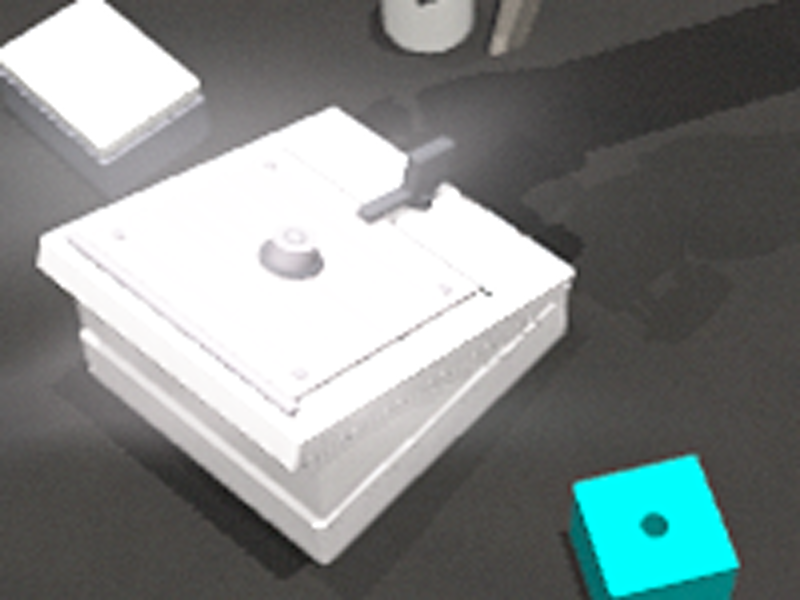

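The tongue lies straight over the lid's edge, its tip at (365,213), and the lid is closed. Now the probe: a gentle cross-centring squeeze, then grip and lift.

```bash
python3 - <<'E'
from geo import *
import cv2
def st(l):
    s=monitor.read_state();print(l,"t%.1f"%s["clock"],s["tool_pos"].round(4),s["ft_force"].round(1),"w%.4f g%.1f"%(s["grip_width"],s["gripper_force"]));return s
h=PR-[0,0,.019];up=np.array([0,0,1.]);a1,a2=np.deg2rad([143,53])
s=monitor.read_state();arm.move_straight(s["tool_pos"]+[-.03,.03,.08],v=.3)
arm.reach(h+.13*up,down(a1));st("pre")
eoat.command_gripper(.06,4)
arm.move_straight(h,v=.12);st("down")
eoat.command_gripper(0,4);st("g1")
eoat.command_gripper(.06,4)
arm.reach(h,down(a2));st("turn")
eoat.command_gripper(0,4);st("g2a")
eoat.command_gripper(0,35);st("g2")
arm.move_straight(h+.22*up,v=.15);st("up")
cv2.imwrite("pics/s4.png",cv2.resize(cams.read_camera("scene")[:,250:500],None,fx=1.5,fy=1.5,interpolation=cv2.INTER_CUBIC))
E
```

```text
pre t13.1 [0.4478 0.2571 0.213 ] [-0.  -0.8 -1. ] w0.0499 g0.0
down t14.7 [0.448  0.2589 0.0847] [-0.2  0.1  0.8] w0.0599 g0.0
g1 t15.4 [0.4476 0.2586 0.0841] [ 0.6 -0.  -0.2] w0.0222 g4.0
turn t17.3 [0.4474 0.2586 0.084 ] [-0.2  0.3 -0.2] w0.0601 g0.0
g2a t18.0 [0.4475 0.2585 0.084 ] [-0.1  0.5  0.4] w0.0223 g4.0
g2 t18.2 [0.4475 0.2585 0.084 ] [ 0.7 -0.2 -0.3] w0.0215 g35.0
up t19.8 [0.4471 0.2582 0.3031] [-0.8  0.5 -1.1] w0.0213 g35.0
```

View pics/s4.png

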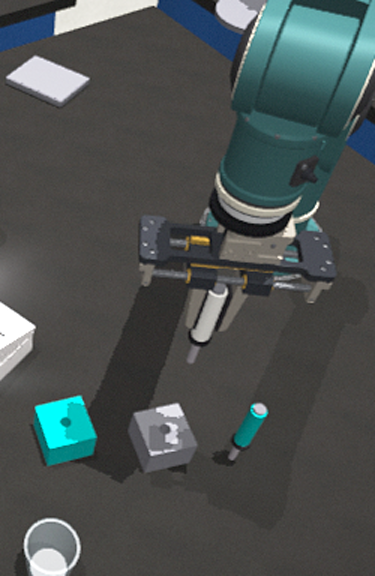

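The white probe is held upright in the fingers and clear of the grey holder. Next I go above the pad and check the tip's alignment in both cameras.

```bash
python3 - <<'E'
from geo import *
import cv2
o=press(np.deg2rad(53))
arm.reach(PAD+.16*N,o);arm.move_straight(PAD+(.079+.012)*N,v=.1);arm.pause(.3)
s=monitor.read_state();R=Ro.from_rotvec(s["tcp_rot"]).as_matrix()
tip=s["tool_pos"]+.079*R[:,2];print(s["clock"],"tip off",((tip-PAD)*1e3).round(1),"zerr",(R[:,2]+N).round(3))
a=cams.read_camera("scene");b=cams.read_camera("top")
print("pred tip",proj("scene",tip),proj("top",tip),"pad",proj("scene",PAD),proj("top",PAD))
A_=cv2.resize(a[170:250,165:245],(480,480),interpolation=cv2.INTER_CUBIC);ub=proj("top",PAD).astype(int)
B=cv2.resize(b[ub[1]-25:ub[1]+25,ub[0]-25:ub[0]+25],(300,480),interpolation=cv2.INTER_CUBIC)
cv2.imwrite("pics/s5.png",np.hstack([A_,B]))
E
```

```text
22.3333 tip off [-3.7 -1.5 11.9] zerr [0.001 0.    0.   ]
pred tip [202.81123874 205.12026357] [267.57981347 141.17978029] pad [202.03182993 209.54140189] [266.80463148 141.31286605]
```

View pics/s5.png

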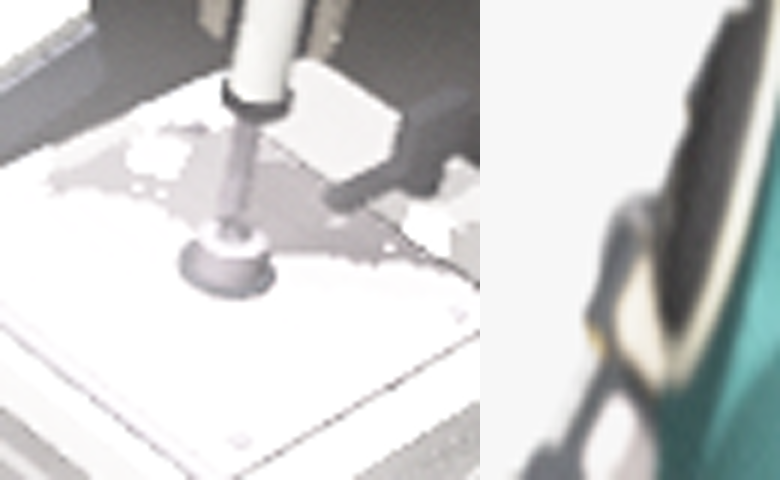

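The tip is just above the pad in the left half (scene crop), with pad and stem both near x≈234; the top view is blocked by the wrist. I'll read the stem's axis against the pad numerically, since that cancels the camera's bias.

```bash
python3 - <<'E'
from geo import *
import cv2
a=cv2.cvtColor(cams.read_camera("scene"),cv2.COLOR_BGR2GRAY);z=cv2.cvtColor(cv2.imread("pics/s0.png"),cv2.COLOR_BGR2GRAY)
print("cols 193..213")
for r in range(188,220):print(r,' '.join('%3d'%v for v in a[r,193:214]),' | ',' '.join('%3d'%v for v in z[r,193:214]) if r>200 else '')
s=monitor.read_state();R=Ro.from_rotvec(s["tcp_rot"]).as_matrix()
print(s["clock"],((s["tool_pos"]+.079*R[:,2]-PAD)*1e3).round(1))
for d in(.079,.069,.059,.049,.032):print(d,proj("scene",s["tool_pos"]+d*R[:,2]).round(1))
E
```

```text
cols 193..213
188 255 255 255 255 255 255 255 255 255 243 178 122 109 112 109 109 111 110 106 112 195  |  
189 255 255 255 255 255 255 255 255 255 255 255 169 122 119 115 115 107 119 120 169 238  |  
190 231 251 255 249 222 220 254 255 255 255 255 188 159 146 132 135 156 187 202 236 248  |  
191 216 217 207 189 187 177 201 254 248 253 249 180 166 173 165 181 239 252 250 247 245  |  
192 227 217 219 218 205 194 211 220 221 222 212 180 168 171 159 185 233 244 245 246 246  |  
193 253 239 239 230 222 221 223 221 223 225 201 172 172 168 161 222 220 202 229 244 246  |  
194 255 255 255 251 217 221 222 220 223 225 204 178 172 167 162 207 225 212 193 226 242  |  
195 255 255 255 245 217 219 221 222 222 222 199 179 176 166 169 211 226 225 232 212 199  |  
196 255 255 251 219 221 221 221 220 224 216 192 183 180 167 186 217 224 221 222 222 207  |  
197 255 255 247 224 222 223 221 221 224 214 191 183 175 165 174 187 196 196 195 192 212  |  
198 255 249 222 222 223 225 223 223 222 205 183 183 177 163 182 196 196 198 196 193 194  |  
199 255 246 221 223 225 225 223 223 224 213 190 193 182 168 180
[... 2891 characters left out ...]
206 198 190 177 166 156 161 158 153 253 255 255
217 255 255 255 232 191 180 182 187 191 193 187 180 172 161 155 160 145 204 255 255 254  |  255 255 255 231 196 186 185 189 194 193 188 182 173 162 159 160 147 201 255 255 254
218 255 255 255 255 247 220 188 170 171 168 168 166 163 161 159 146 190 255 255 255 255  |  254 255 255 255 244 217 187 174 171 169 167 169 165 161 157 148 183 255 255 255 254
219 255 255 255 255 255 255 245 218 207 186 177 174 164 194 213 226 255 255 255 255 255  |  254 254 255 255 255 255 243 216 204 185 178 175 166 190 209 222 255 255 255 255 254
22.4833 [-3.8 -1.4 11.6]
0.079 [202.9 205.2]
0.069 [203.7 201.6]
0.059 [204.4 198. ]
0.049 [205.2 194.3]
0.032 [206.6 188. ]
```

```bash
python3 - <<'E'
from geo import *
o={"scene":(203.1,208.6),"top":T(255,233)}
r=least_squares(lambda X:np.r_[proj("scene",X)-o["scene"],proj("top",X)-o["top"]],PAD);X=r.x
def loc(X):
    l=Rz(p[2]).T@(X-[p[0],p[1],0])-O;return (np.array([l@ex,l[1],l@n])*1e3).round(1)
print("pad tri",X.round(4),loc(X),r.fun.round(2))
for nm,sp,tp,h in(("lidFL",(610,240),(160,404),.008),("lidFR",None,(418,319),.008),("hingeL",(367,388),(73,144),0),("hingeR",(87,176),(345,57),0),("scrFR",(338,82),(328+60,285),.008),("scrFL",(557,238),(168,358),.008),("scrRL",(375,342),(107,165),.008),("scrRR",(148,168),(328,93),.008)):
    f=lambda a:np.r_[proj("top",W(p,slope(a[0],a[1],h)))-T(*tp),(proj("scene",W(p,slope(a[0],a[1],h)))-S(*sp)) if sp else []]
    r=least_squares(f,[0,0]);print(nm,(r.x*1e3).round(1),r.fun.round(1))
E
```

```text
pad tri [ 0.6716 -0.0364  0.1316] [25.4 -0.7 23.3] [-0.22 -0.07 -0.16  0.19]
lidFL [-52.7  84.5] [-0.9 -0.4  0.2 -1.6]
lidFR [-55.7 -82.1] [-0.  0.]
hingeL [107.5  83.2] [ 0.1  0.4 -0.3  0.3]
hingeR [108.  -88.2] [-0.2 -0.1  0.1 -0.4]
scrFR [-30. -70.] [-0.3  0.  -0.1 -0.5]
scrFL [-29.4  70.7] [-0.5  0.  -0.2 -0.6]
scrRL [90.4 69.5] [-0.5  0.2 -0.3 -0.4]
scrRR [ 90.2 -70.1] [-0.2  0.1 -0.1 -0.2]
```

The pad triangulates to slope (25.4, -0.7, 23.3) mm. Its height matches the stated 24 mm, and the predicted stem agrees with the picture to about 0.4 px. I'll trust the directly seen pad, shift the tip there, tare, and press along the normal while watching force and travel.

```bash
cat >>geo.py <<'E'
PAD=W(p,slope(.0257,-.0004,.024))
o=press(np.deg2rad(53))
def avg(k=8):
    f=[];z=[]
    for _ in range(k):
        arm.pause(.04);s=monitor.read_state();f.append(s["ft_force"]);z.append(s["tool_pos"])
    R=Ro.from_rotvec(s["tcp_rot"]).as_matrix();d=np.mean(z,0)+.079*R[:,2]-PAD
    return np.mean(f,0),d,s
E
python3 - <<'E'
from geo import *
arm.move_straight(PAD+(.079+.012)*N,o,v=.05);arm.pause(.3)
f0,d,s=avg(15);np.save("f0.npy",f0);print("tare",f0.round(2),(d@N*1e3).round(2),s["clock"])
for h in(6,3,1.5,0,-1,-2,-3,-4,-5,-6):
    arm.move_straight(PAD+(.079+h*1e-3)*N,o,v=.03)
    f,d,s=avg();lat=d-N*(d@N)
    print(h,"act %.2f"%(d@N*1e3),"Fn %.2f"%((f-f0)@N),"lat",(lat*1e3).round(1),(f-f0).round(2),"t%.1f"%s["clock"])
    if (f-f0)@N>3.6:break
E
```

```text
tare [-0.12  0.14 -0.75] 12.0 23.6583
6 act 5.99 Fn -0.02 lat [ 0. -0.  0.] [ 0.14 -0.35 -0.01] t24.3
3 act 2.97 Fn 0.16 lat [-0. -0. -0.] [-0.08 -0.07  0.14] t24.9
1.5 act 1.49 Fn -0.28 lat [-0.  0.  0.] [ 0.2   0.15 -0.21] t25.5
0 act -0.01 Fn -0.27 lat [-0. -0. -0.] [ 0.28 -0.12 -0.21] t26.1
-1 act -0.88 Fn 1.47 lat [ 0.2 -0.   0. ] [-0.47 -0.21  1.38] t26.7
-2 act -1.95 Fn 2.28 lat [ 0.1 -0.   0. ] [-0.43 -0.56  2.21] t27.3
-3 act -2.95 Fn 2.56 lat [ 0.1 -0.   0. ] [-0.4  -0.6   2.52] t27.8
-4 act -3.96 Fn 2.55 lat [ 0.1 -0.   0. ] [ 0.01 -0.54  2.65] t28.4
-5 act -4.97 Fn 2.88 lat [ 0.1 -0.   0. ] [-0.27 -0.54  2.9 ] t29.0
-6 act -5.97 Fn 3.50 lat [ 0.1 -0.   0. ] [-0.19 -0.68  3.58] t29.6
```

```bash
python3 - <<'E'
from geo import *
import cv2
f0=np.load("f0.npy")
arm.move_straight(PAD+(.079-.0068)*N,o,v=.02);arm.pause(.3)
f,d,s=avg(25);print("act %.2f"%(d@N*1e3),"Fn %.2f"%((f-f0)@N),"g",s["gripper_force"],"t%.1f"%s["clock"])
cv2.imwrite("pics/s6.png",cv2.resize(cams.read_camera("scene")[165:250,150:260],None,fx=7,fy=7,interpolation=cv2.INTER_CUBIC))
E
```

```text
act -6.78 Fn 4.09 g 35.00064432621002 t31.2
```

View pics/s6.png

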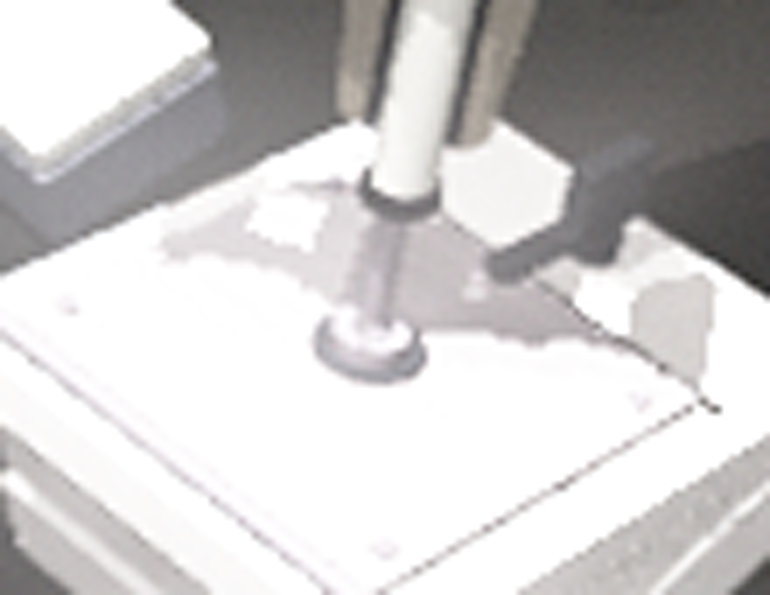

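The tip, at (373,325), stands in the middle of the sunk pad. The normal force is 4.1 N after about 6 mm of travel, and the tongue at (495,265) still lies over the lid's edge. Handing in.

```bash
python3 -c "
from cell import close_job
print(close_job())"
```

```text
the job is handed in; nothing more can be done
None
```

The job is handed in: the turnbutton was turned to its stop over the lid's edge, and the probe is held square on the middle of the pad, pressed about 6 mm in at 4.1 N, at about 31 s of the 61 s allowed.

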